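Key the carving turntable home

ROBOT

A 6-joint arm with a two-finger parallel gripper is mounted at the origin on a cart in front of the work surface, level with it; the furniture and walls round the work are solid. World frame = base frame: x ahead of the robot, y to its left, z up, the work surface at z = 0. Lengths are in m, angles in rad, forces in N, time in s.
With the tool pointing down it reaches from about 0.35 to 0.875 m from the base axis. Payload 4.2 kg.
Tool frame: the origin (TCP) lies midway between the tips of the shut fingers; the grasp point (between the pads) lies 19 mm behind it (ctrl.hold_point_z is the distance from the TCP to the grasp point, in m); z points along the fingers, y is the direction in which the jaws open and shut (so a half turn about z gives the same grasp; the last joint's range is limited). The gripper opens to 85 mm and grips with 20 to 120 N. Pads are 22 mm wide; open, the fingers measure 114 mm over their backs; the gripper's body (76 mm by 85 mm) begins 54 mm behind the grasp point. The pads swing forward as they close: fully open they stand 13 mm farther back than shut.
Start: joints at [1.494, 0.385, 0.008, 0, -1.194, -0.259], TCP at [0.206, 0.59, 0.231] pointing down, gripper open.
Joint ranges: [-3.14, 3.14], [-1.21, 2.06], [-1.07, 1.41], [-3.16, 2.05], [-2.99, -0.16], [-3.1, 3.1]. Speed limits (rad/s): [2.79, 2.79, 3.14, 3.14, 3.14, 3.14].

INTERFACE

Orientations are given as a unit quaternion [w, x, y, z].
In Python, from workcell import readout, eyes, workorder, ctrl gives the robot as it stands. The module is installed in compiled form; this text tells all that it offers.
- The arm moves only by the shell command python3 -m pendant 'ROWS' [FORCE]. ROWS is JSON, a list of rows, each an object with "grip": the gripper's target within -1 to 1 (shut at 1, half-way at 0, fully open at -1); "xyz": the shift along the tool's x, y, z in m, a list of three; "dr": the turn, a rotation vector about the tool's x, y, z in rad, a list of three. A call has 1 to 20 rows; each row is the pose to reach, as a shift and turn from the pose measured when the call began, along the tool's axes at that moment; what a row does not reach only later rows make up. A row lasts 1/12 s, in which the tool goes at most 41.7 mm and 7.16 degrees, less where a joint would pass 70% of its speed; a pose out of reach is approached as far as the arm can. A call with a gripper value outside its range is refused whole. The fingers move at their own pace and stop on an object; FORCE is the grip in N (left out, the last holds). Time passes only in rows, so rows that repeat a pose let the fingers close. It gives the time, the measured TCP pose, the force and the opening at its end, in the units of the state.
- readout.get_obs(): the state, without advancing time (a new reading comes with each control period).
- eyes.snapshot(name): name is "side" or "top"; returns a dict with "img" (400x640x3 uint8, red, green, blue), "camera_matrix" (3x3 intrinsics, pixels), "extrinsics" (4x4, takes a point from world to camera coordinates). Camera axes: x right, y up, looking along -z (the intrinsics and any distortion apply to the point x, -y, -z); pixel columns grow to the right and rows downward; lengths in m; the calibration is good to about 2 mm. A picture is of the moment at which its call begins. There is no depth.
- workorder.hand_in(): hands the job in, once; it reports no verdict.
The state is a dict: "t": time; "joint_pos": joint angles; "qvel": joint speeds; "joint_efforts": joint torques, N m; "tool_pos": TCP position; "eef_rot": TCP orientation; "force": force on the tool from outside, world axes, zero at the start; "wrist_torque": the same for the moment, N m; "grip_width": opening from 0.0 (shut) to 1.0 (fully open).
Only numpy, scipy, OpenCV 4.12 (cv2) and the standard library are available. Lean on these libraries where they do the work, as an engineer would, in place of code of your own. Each camera call takes 0.05 s, during which the arm holds its last target.

TASK

Lock the round seal-carving turntable for work: with a fingertip, push its plate round by the studs until the notch in its rim stands at the blue pin, then press gently on the black pad in the middle until the plate is fully home on its base, and take the hand away. Push and press only: do not grip or lift the plate, and leave everything else on the table alone.

Things in the scene. Friction and masses are not known exactly. Their poses are not given: they have to be found in the camera images.
- turntable: the whole seal-carving turntable, fixed to the table top: a round grey base 144 mm across and 22 mm high, with a blue pointer tab on its edge (to 85 mm from the axis) beside the blue pin. The finger forces on it, added up, must stay under 36 N (a grip exceeds this; a push or press needs about 5 N). Carries the round aluminium plate. Origin: on the turning axis at the table top, z up; the pin stands on its -x side.
- pin (a point): tip of the blue upright locating pin, 10 mm thick and round-nosed, fixed in the base 60 mm from the turning axis; its tip is 8.5 mm above the base (30.5 mm above the table) and half of it shows outside the plate's rim from above
- notch (a point): middle of the open mouth of the single notch in the plate's rim, at plate-top height, 60 mm from the turning axis; the notch is 16 mm wide and 7.5 mm deep and a blue painted line on the plate leads to it. The plate (120 mm across, 8 mm thick) can go home only when the notch is over the pin (within about 2.5 mm sideways; the round nose of the pin draws in a little more).
- press_pad (a point): centre of the top of the black press pad, 40 mm across and 6 mm proud of the plate, on the turning axis; 46 mm above the table while the plate is raised, 36 mm when it is home. Press it straight down: the snug hub yields at about 5 N, gives way over 10 mm and then meets the rigid base.
- stud_a (a point): centre of the top of one of three dark upright studs (12 mm thick, 14 mm proud of the plate, 44 mm from the axis) by which the plate is pushed round; this one is 60 degrees counterclockwise (from above) from the notch
- stud_b (a point): top centre of the stud opposite the notch, same size
- stud_c (a point): top centre of the stud 60 degrees clockwise (from above) from the notch, same size
- carving_plate (a joint): angle of the plate about its upright axis, rad, counterclockwise from above positive; 0 (or any whole turn) = notch exactly at the pin. Turns without end either way and stays where it is left; needs about 0.06 N m, some 1.5 N at a stud.
- seat (a joint): how far the plate is pressed down, m: 0 = raised as at the start (plate top 40 mm above the table), 0.010 = fully home on the base; stopped by the pin at about 0.0015 to 0.003 when the notch is elsewhere; negative = lifted. Stays where it is left.
- seal_orange: bystander: loose orange stone seal standing upright, 36x36x74 mm; origin under its centre
- pot_1: bystander: loose small round red paste pot, 44 mm across, 19 mm high; origin under its centre
- seal_green: bystander: loose slim green stone seal standing upright, 22x22x50 mm; origin under its centre
- pebble_0: bystander: loose pale green long pebble lying flat, 26x55x17 mm; origin under its centre
- graver_0: bystander: loose engraving tool lying flat along y, 10x149x9 mm; origin under its centre

How it is judged:
At the end, for the whole second after the job is handed in: The notch stands at the pin (within 5 mm seen from above), the plate is pressed at least 8.5 of its 10 mm down and no longer turns, and the loose things are within 15 mm of where they stood (horizontal distance between notch and pin below 0.005 m and value of joint seat above 0.0085 m and velocity of joint carving_plate between -0.05 and 0.05 rad/s and distance of each of seal_orange, pot_1, seal_green, pebble_0, graver_0 from where it was at the start of the episode below 0.015 m); the robot touches nothing.
It fails at once if the plate is lifted more than 3 mm (value of joint seat below -0.003 m).
It fails at once if the turntable is gripped, or pressed harder than 36 N (contact force between the fingers and turntable above 36 N).
It fails at once if a bystander is moved more than 15 mm (distance of any of seal_orange, pot_1, seal_green, pebble_0, graver_0 from where it was at the start of the episode above 0.015 m).
It also fails if it takes over 48 s, if anything falls off the work surface, if the arm or the gripper's body presses on something with over 40 N, if the wrist force passes 120 N, or if a joint passes its speed limit or range.

## Working session

There is one attempt and no reset: what is moved stays moved. The work goes in short steps, Python scripts to look and compute and a shell command to move; the robot and the scene stay as the last step left them, time stands still between calls to the robot, and variables do not carry over. Pictures are saved under pics/ and viewed, and the job is handed in when it is done.

```bash
mkdir -p pics; python3 - <<'E'
from workcell import readout, eyes, ctrl
import cv2,numpy as np
print(readout.get_obs())
for n in("top","side"):
    s=eyes.snapshot(n); cv2.imwrite(f"pics/{n}0.png",s["img"][:,:,::-1]); np.savez(f"{n}0.npz",**s)
    print(n,s["camera_matrix"],s["extrinsics"])
E
```

```text
{'t': 0.0, 'joint_pos': array([ 1.49360241e+00,  3.85546417e-01,  6.63048767e-03, -4.97147137e-04,
       -1.19399778e+00, -2.58599586e-01]), 'qvel': array([-0.00072397,  0.00130681,  0.00101275, -0.00029714,  0.00036093,
        0.00235348]), 'joint_efforts': array([ 6.64131244e-05, -3.92283404e+01,  1.88393658e+01,  4.18615535e+00,
       -4.76354515e-03,  4.66448554e-06]), 'tool_pos': array([0.20573949, 0.58954939, 0.2302298 ]), 'eef_rot': array([ 1.07526810e-03,  9.85922511e-01, -1.67199367e-01, -1.34193956e-04]), 'force': array([-0.04831707,  0.01566204, -0.72637644]), 'wrist_torque': array([ 0.02931628, -0.02848253,  0.05035857]), 'grip_width': 0.9972848143978186}
top [[404.09304655   0.         324.24460405]
 [  0.         404.09304655 202.19772776]
 [  0.           0.           1.        ]] [[-0.02427916 -0.99960232 -0.01434275  0.07900376]
 [ 0.98132787 -0.02656866  0.19049861 -0.48816033]
 [-0.19080392 -0.00944979  0.98158268 -0.90293984]
 [ 0.          0.          0.          1.        ]]
side [[462.24284453   0.         325.47603323]
 [  0.         462.24284453 191.23978754]
 [  0.           0.           1.        ]] [[-0.17762459 -0.98403514  0.01115144  0.13320242]
 [ 0.85469836 -0.14864189  0.49738948 -0.46281879]
 [-0.48779116  0.09787972  0.86745567 -0.81717828]
 [ 0.          0.          0.          1.        ]]
```

View pics/top0.png

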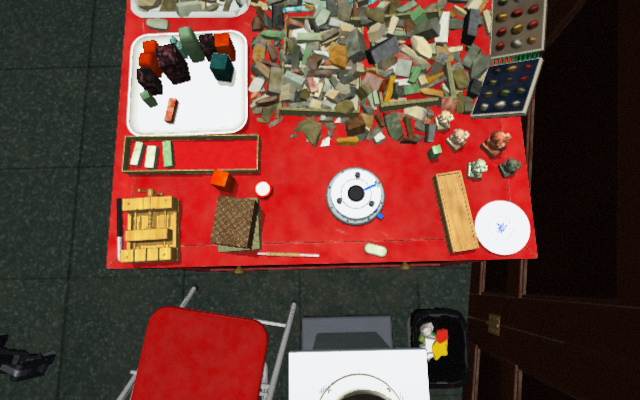

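View pics/side0.png

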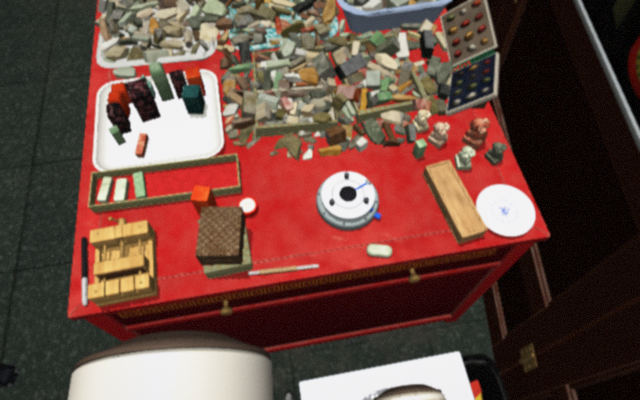

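```bash
cat > h.py <<'E'
import numpy as np,cv2
def ray(s,u,v):
    K=s["camera_matrix"];E=s["extrinsics"];d=np.linalg.inv(K)@np.array([u,v,1.]);d=np.array([d[0],-d[1],-d[2]])
    R=E[:3,:3];return -R.T@E[:3,3],R.T@d
def onz(s,u,v,z):
    c,d=ray(s,u,v);return c+d*(z-c[2])/d[2]
def proj(s,p):
    q=s["extrinsics"][:3,:3]@np.asarray(p,float)+s["extrinsics"][:3,3];q=np.array([q[0],-q[1],-q[2]]);q=s["camera_matrix"]@q;return q[:2]/q[2]
E
python3 - <<'E'
import numpy as np,cv2
from h import *
t=np.load("top0.npz");s=np.load("side0.npz")
a=cv2.resize(t["img"][160:235,315:400],None,fx=7,fy=7,interpolation=cv2.INTER_CUBIC)
b=cv2.resize(s["img"][160:240,305:395],None,fx=7,fy=7,interpolation=cv2.INTER_CUBIC)
cv2.imwrite("pics/top0z.png",a[:,:,::-1]);cv2.imwrite("pics/side0z.png",b[:,:,::-1])
for n,S in(("top",t),("side",s)):
    hsv=cv2.cvtColor(S["img"],cv2.COLOR_RGB2HSV)
    m=cv2.inRange(hsv,(100,120,60),(130,255,255))
    k,l,st,c=cv2.connectedComponentsWithStats(m)
    for i in range(1,k):
        if 300<c[i][0]<410 and 160<c[i][1]<240: print(n,st[i],c[i],onz(S,*c[i],.03))
E
```

```text
top [364 184  11   6  20] [369.05 186.75] [ 0.52842039 -0.04225987  0.03      ]
top [374 209   3   3   6] [375.33333333 210.33333333] [ 0.47039577 -0.05458519  0.03      ]
top [377 213   7   6  27] [379.77777778 215.66666667] [ 0.45726739 -0.06450192  0.03      ]
side [361 186   1   1   1] [361. 186.] [ 0.5306466 -0.0424088  0.03     ]
side [370 208   3   3   5] [371.2 209.2] [ 0.46843778 -0.05186098  0.03      ]
side [374 213   7   6  30] [376.83333333 215.36666667] [ 0.45137409 -0.06062894  0.03      ]
```

View pics/top0z.png

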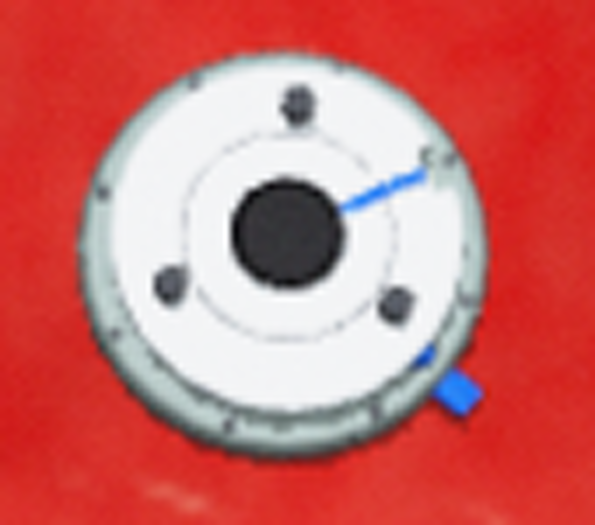

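View pics/side0z.png

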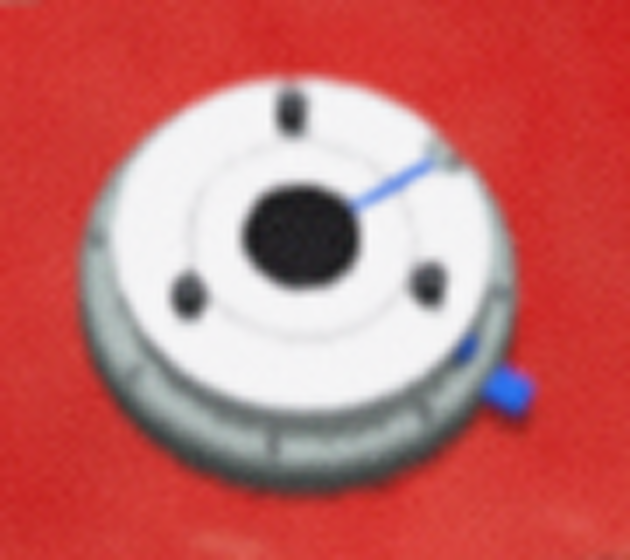

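```bash
cat > meas.py <<'E'
import numpy as np,cv2
from h import *
def darks(S,roi):
    u0,u1,v0,v1=roi
    g=cv2.cvtColor(S["img"],cv2.COLOR_RGB2GRAY)[v0:v1,u0:u1]
    g=cv2.resize(g,None,fx=4,fy=4,interpolation=cv2.INTER_CUBIC)
    m=(g<120).astype(np.uint8)
    k,l,st,c=cv2.connectedComponentsWithStats(m)
    return [(st[i][4],st[i][:4].tolist(),(c[i]+.5)/4-.5+[u0,v0]) for i in range(1,k) if st[i][4]>60]
E
python3 - <<'E'
from meas import *
t=np.load("top0.npz");s=np.load("side0.npz")
for n,S,roi in(("top",t,(333,379,170,214)),("side",s,(323,373,168,218))):
    for a,st,c in darks(S,roi):
        print(n,a,st,c.round(1),"z46",onz(S,*c,.046).round(4),"z47",onz(S,*c,.047).round(4))
def P(S,u0,v0,U,V): return((U+.5)/7-.5+u0,(V+.5)/7-.5+v0)
print("pin top",onz(t,*P(t,315,160,425,356),.029),onz(s,*P(s,305,160,467,347),.029))
print("tab",onz(t,*P(t,315,160,458,393),.02),onz(s,*P(s,305,160,508,391),.02))
for z in[.04]:print("notch",onz(t,*P(t,315,160,436,170),z),onz(s,*P(s,305,160,442,155),z))
print("line in/out",onz(t,*P(t,315,160,345,208),.04),onz(t,*P(t,315,160,420,176),.04))
E
```

```text
top 509 [0, 0, 39, 29] [335.5 171.8] z46 [0.5635 0.0377 0.046 ] z47 [0.5632 0.0377 0.047 ]
top 681 [143, 0, 41, 35] [375.1 172.3] z46 [ 0.5596 -0.0567  0.046 ] z47 [ 0.5593 -0.0566  0.047 ]
top 258 [89, 11, 17, 21] [357.1 174.8] z46 [ 0.5547 -0.0134  0.046 ] z47 [ 0.5544 -0.0134  0.047 ]
top 3215 [60, 62, 65, 63] [355.6 193. ] z46 [ 0.5106 -0.0081  0.046 ] z47 [ 0.5104 -0.008   0.047 ]
top 262 [17, 113, 16, 21] [338.8 200.4] z46 [0.4938 0.0321 0.046 ] z47 [0.4936 0.0321 0.047 ]
top 257 [145, 125, 18, 20] [371.  203.2] z46 [ 0.4848 -0.0433  0.046 ] z47 [ 0.4847 -0.0432  0.047 ]
top 99 [162, 157, 15, 15] [375.  210.9] z46 [ 0.4664 -0.0519  0.046 ] z47 [ 0.4662 -0.0518  0.047 ]
side 4820 [0, 0, 200, 61] [348.8 171.6] z46 [ 0.5636 -0.0198  0.046 ] z47 [ 0.563  -0.0197  0.047 ]
side 253 [87, 22, 15, 22] [346.1 175.7] z46 [ 0.5538 -0.0117  0.046 ] z47 [ 0.5532 -0.0115  0.047 ]
side 3003 [67, 74, 66, 58] [347.7 193.3] z46 [ 0.5084 -0.006   0.046 ] z47 [ 0.5079 -0.0058  0.047 ]
side 289 [164, 121, 17, 21] [365.8 200.3] z46 [ 0.4841 -0.0416  0.046 ] z47 [ 0.4836 -0.0414  0.047 ]
side 282 [28, 127, 17, 22] [331.5 202. ] z46 [0.4929 0.0335 0.046 ] z47 [0.4924 0.0336 0.047 ]
side 371 [150, 158, 50, 42] [367.7 212.7] z46 [ 0.4535 -0.039   0.046 ] z47 [ 0.453  -0.0388  0.047 ]
side 166 [21, 177, 38, 23] [332.4 215.4] z46 [0.4602 0.0376 0.046 ] z47 [0.4597 0.0377 0.047 ]
side 62 [0, 188, 9, 12] [323.3 216.4] z46 [0.4612 0.0574 0.046 ] z47 [0.4607 0.0575 0.047 ]
pin top [ 0.4703387  -0.05457863  0.029     ] [ 0.46903798 -0.05229488  0.029     ]
tab [ 0.45870101 -0.06631176  0.02      ] [ 0.45585138 -0.06350808  0.02      ]
notch [ 0.53267576 -0.06013568  0.04      ] [ 0.53344192 -0.05782167  0.04      ]
line in/out [ 0.52025565 -0.02858188  0.04      ] [ 0.53072653 -0.05458937  0.04      ]
```

```bash
cat > mv.py <<'E'
import numpy as np
from scipy.spatial.transform import Rotation as R
from workcell import readout
C=np.array([.5098,-.0072])
def cur():
    o=readout.get_obs();q=o["eef_rot"];Rm=R.from_quat([q[1],q[2],q[3],q[0]]);return o,o["tool_pos"],Rm
def rel(p,yaw):  # target world pos, tool-x yaw deg, pointing down
    o,c,Rm=cur();y=np.radians(yaw)
    T=np.array([[np.cos(y),np.sin(y),0],[np.sin(y),-np.cos(y),0],[0,0,-1]])
    return (Rm.inv().apply(np.array(p)-c)).round(4),(Rm.inv()*R.from_matrix(T)).as_rotvec().round(4)
def push(stud_deg,off,z,r=.044):  # tool behind the stud, pushing clockwise, off=tangential centre distance
    a=np.radians(stud_deg);p=C+r*np.array([np.cos(a),np.sin(a)])+off*np.array([-np.sin(a),np.cos(a)])
    return rel([*p,z],stud_deg-90)
def state():
    o,c,Rm=cur();x=Rm.as_matrix()[:,0];print("t",round(o["t"],2),"tcp",c.round(4),"yaw",np.degrees(np.arctan2(x[1],x[0])).round(2),"tilt z",Rm.as_matrix()[:,2].round(3),"F",o["force"].round(2),"grip",round(o["grip_width"],3))
E
python3 - <<'E'
from mv import *
state()
print(push(-6.8,.025,.12)); print(push(-6.8,.025,.047))
E
```

```text
t 0.1 tcp [0.2058 0.5896 0.2303] yaw -19.25 tilt z [-0.001 -0.002 -1.   ] F [-1.12 -0.37  0.15] grip 1.007
(array([0.5214, 0.4291, 0.1112]), array([ 0.0016, -0.0014,  1.3535]))
(array([0.5214, 0.4289, 0.1842]), array([ 0.0016, -0.0014,  1.3535]))
```

```bash
python3 -m pendant '[{"grip":1,"xyz":[0.03,0.025,0],"dr":[0,0,0.08]},{"grip":1,"xyz":[0.06,0.05,0],"dr":[0,0,0.16]},{"grip":1,"xyz":[0.09,0.075,0],"dr":[0,0,0.24]},{"grip":1,"xyz":[0.12,0.1,0],"dr":[0,0,0.32]},{"grip":1,"xyz":[0.15,0.125,0],"dr":[0,0,0.4]},{"grip":1,"xyz":[0.18,0.15,0],"dr":[0,0,0.48]},{"grip":1,"xyz":[0.21,0.175,0],"dr":[0,0,0.56]},{"grip":1,"xyz":[0.24,0.2,0],"dr":[0,0,0.64]},{"grip":1,"xyz":[0.27,0.225,0],"dr":[0,0,0.72]},{"grip":1,"xyz":[0.3,0.25,0],"dr":[0,0,0.8]},{"grip":1,"xyz":[0.33,0.275,0],"dr":[0,0,0.88]},{"grip":1,"xyz":[0.36,0.3,0],"dr":[0,0,0.96]},{"grip":1,"xyz":[0.39,0.325,0],"dr":[0,0,1.04]},{"grip":1,"xyz":[0.42,0.35,0],"dr":[0,0,1.12]},{"grip":1,"xyz":[0.45,0.375,0.01],"dr":[0,0,1.2]},{"grip":1,"xyz":[0.48,0.4,0.03],"dr":[0,0,1.27]},{"grip":1,"xyz":[0.505,0.42,0.06],"dr":[0,0,1.32]},{"grip":1,"xyz":[0.521,0.429,0.09],"dr":[0,0,1.353]},{"grip":1,"xyz":[0.521,0.429,0.111],"dr":[0,0,1.353]},{"grip":1,"xyz":[0.521,0.429,0.111],"dr":[0,0,1.353]}]' 20
python3 - <<'E'
from mv import *
state()
print(push(-6.8,.025,.047))
E
```

```text
t: 1.77
tool_pos: [0.5527, 0.0105, 0.1145]
eef_rot: [-0.006, -0.663, 0.749, 0.003]
force: [-0.9, -0.9, -0.7]
grip_width: 0.001
t 1.77 tcp [0.5527 0.0105 0.1145] yaw -96.99 tilt z [-0.012 -0.004 -1.   ] F [-0.89 -0.88 -0.67] grip 0.001
(array([-0.0027, -0.0043,  0.0675]), array([ 0.0117, -0.0054, -0.0034]))
```

```bash
python3 -m pendant '[{"grip":1,"xyz":[-0.003,-0.004,0.015],"dr":[0.012,-0.005,0]},{"grip":1,"xyz":[-0.003,-0.004,0.03],"dr":[0.012,-0.005,0]},{"grip":1,"xyz":[-0.003,-0.004,0.045],"dr":[0.012,-0.005,0]},{"grip":1,"xyz":[-0.003,-0.004,0.055],"dr":[0.012,-0.005,0]},{"grip":1,"xyz":[-0.003,-0.004,0.062],"dr":[0.012,-0.005,0]},{"grip":1,"xyz":[-0.003,-0.004,0.067],"dr":[0.012,-0.005,0]},{"grip":1,"xyz":[-0.003,-0.004,0.067],"dr":[0.012,-0.005,0]}]'
python3 - <<'E'
from mv import *
from workcell import eyes
import cv2
state()
print(push(-6.8,.025,.047))
a=eyes.snapshot("side")["img"][140:260,285:420];a=cv2.resize(a,None,fx=5,fy=5,interpolation=cv2.INTER_CUBIC);cv2.imwrite("pics/s1.png",a[:,:,::-1])
E
```

```text
t: 2.35
tool_pos: [0.556, 0.013, 0.0473]
eef_rot: [-0.0, -0.663, 0.749, -0.0]
force: [0.6, -0.7, -0.8]
grip_width: -0.0
t 2.35 tcp [0.556  0.013  0.0473] yaw -96.96 tilt z [-0.    -0.001 -1.   ] F [ 0.55 -0.67 -0.82] grip -0.0
(array([ 0.0005, -0.0005,  0.0003]), array([ 0.0003, -0.0008, -0.0029]))
```

View pics/s1.png

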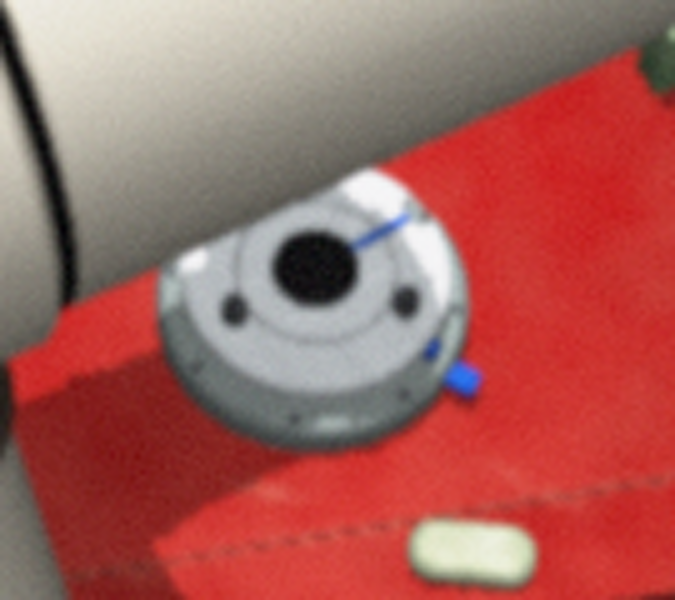

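Side view: the fingertip itself is hidden behind the arm. The pad, two studs, blue line (near 380,232) and pin (432,350) show clearly, so I can follow the angle while pushing.

```bash
python3 - <<'E'
from mv import *
for a,off in[(-6.8,.02),(-6.8,.017)]+[(-6.8-d,.017) for d in range(3,46,3)]:
    x,r=push(a,off,.047);print(round(a,1),x.round(3),r.round(2))
E
```

```text
-6.8 [ 0.006 -0.     0.001] [-0. -0. -0.]
-6.8 [ 0.009 -0.     0.001] [-0. -0. -0.]
-9.8 [ 0.011 -0.001  0.001] [-0.   -0.    0.05]
-12.8 [ 0.013 -0.002  0.001] [-0.  -0.   0.1]
-15.8 [ 0.016 -0.002  0.001] [-0.   -0.    0.15]
-18.8 [ 0.018 -0.003  0.001] [-0.   -0.    0.21]
-21.8 [ 0.02  -0.003  0.001] [-0.   -0.    0.26]
-24.8 [ 0.023 -0.003  0.001] [-0.   -0.    0.31]
-27.8 [ 0.026 -0.003  0.001] [-0.   -0.    0.36]
-30.8 [ 0.028 -0.003  0.001] [-0.   -0.    0.42]
-33.8 [ 0.03  -0.003  0.001] [-0.   -0.    0.47]
-36.8 [ 0.033 -0.003  0.001] [-0.   -0.    0.52]
-39.8 [ 0.035 -0.002  0.001] [-0.   -0.    0.57]
-42.8 [ 0.038 -0.002  0.001] [-0.   -0.    0.63]
-45.8 [ 0.04  -0.001  0.001] [-0.   -0.    0.68]
-48.8 [ 0.042 -0.     0.001] [-0.   -0.    0.73]
-51.8 [0.045 0.001 0.001] [-0.   -0.    0.78]
```

```bash
python3 -m pendant '[{"grip":1,"xyz":[0.003,0,0],"dr":[0,0,0]},{"grip":1,"xyz":[0.006,0,0],"dr":[0,0,0]},{"grip":1,"xyz":[0.009,0,0],"dr":[0,0,0]},{"grip":1,"xyz":[0.011,-0.001,0],"dr":[0,0,0.05]},{"grip":1,"xyz":[0.013,-0.002,0],"dr":[0,0,0.1]},{"grip":1,"xyz":[0.016,-0.002,0],"dr":[0,0,0.15]},{"grip":1,"xyz":[0.018,-0.003,0],"dr":[0,0,0.21]},{"grip":1,"xyz":[0.02,-0.003,0],"dr":[0,0,0.26]},{"grip":1,"xyz":[0.023,-0.003,0],"dr":[0,0,0.31]},{"grip":1,"xyz":[0.026,-0.003,0],"dr":[0,0,0.36]},{"grip":1,"xyz":[0.026,-0.003,0],"dr":[0,0,0.36]}]'
cat >> meas.py <<'E'
def look(n,f,u0,u1,v0,v1,k=5):
    from workcell import eyes
    S=eyes.snapshot(n);np.savez(f"{f}.npz",**S)
    a=cv2.resize(S["img"][v0:v1,u0:u1],None,fx=k,fy=k,interpolation=cv2.INTER_CUBIC);cv2.imwrite(f"pics/{f}.png",a[:,:,::-1]);return S
E
python3 - <<'E'
from mv import *
from meas import look
state()
look("side","s2",285,420,140,260)
E
```

```text
t: 3.32
tool_pos: [0.5568, -0.0135, 0.0484]
eef_rot: [0.001, -0.518, 0.856, -0.001]
force: [1.0, 1.0, -0.0]
grip_width: 0.001
t 3.32 tcp [ 0.5568 -0.0135  0.0484] yaw -117.67 tilt z [ 0.002 -0.    -1.   ] F [ 1.02  0.96 -0.05] grip 0.001
```

View pics/s2.png

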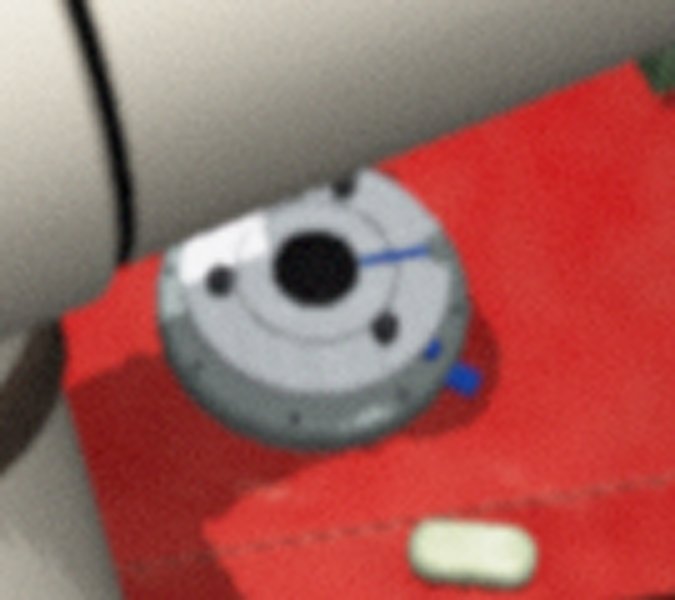

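```bash
cat >> meas.py <<'E'
def ang(S,u0,v0,k,pad,studs,notch=None,pin=None):
    q=lambda U,z:onz(S,(U[0]+.5)/k-.5+u0,(U[1]+.5)/k-.5+v0,z)[:2]
    c=q(pad,.046)
    A=lambda p:(round(float(np.degrees(np.arctan2(*(p-c)[::-1]))),1),round(1000*float(np.hypot(*(p-c))),1))
    print("axis",c.round(4),"studs",[A(q(s,.047)) for s in studs],"notch",notch and A(q(notch,.04)),"pin",pin and A(q(pin,.029)))
E
python3 - <<'E'
from meas import *
from mv import push
S=np.load("s2.npz")
ang(S,285,140,5,(316,268),[(343,188),(220,281),(385,328)],(430,250),(432,350))
for a in np.arange(-27.8,-70,-3):
    x,r=push(a,.017,.0470);print(round(a,1),x.round(3),r.round(2))
E
```

```text
axis [ 0.5086 -0.0063] studs [(-28.0, 43.2), (89.7, 43.3), (-146.3, 42.4)] notch (-86.1, 53.5) pin (-131.9, 60.7)
-27.8 [-0.001  0.     0.001] [-0.  0.  0.]
-30.8 [ 0.002 -0.     0.001] [-0.    0.    0.06]
-33.8 [ 0.004 -0.001  0.001] [-0.    0.    0.11]
-36.8 [ 0.006 -0.002  0.001] [-0.    0.    0.16]
-39.8 [ 0.009 -0.002  0.001] [-0.    0.    0.21]
-42.8 [ 0.011 -0.002  0.001] [-0.    0.    0.27]
-45.8 [ 0.014 -0.003  0.001] [-0.    0.    0.32]
-48.8 [ 0.016 -0.003  0.001] [-0.    0.    0.37]
-51.8 [ 0.019 -0.003  0.001] [-0.    0.    0.42]
-54.8 [ 0.021 -0.002  0.001] [-0.    0.    0.48]
-57.8 [ 0.024 -0.002  0.001] [-0.    0.    0.53]
-60.8 [ 0.026 -0.002  0.001] [-0.    0.    0.58]
-63.8 [ 0.028 -0.001  0.001] [-0.    0.    0.63]
-66.8 [ 0.031 -0.     0.001] [-0.    0.    0.68]
-69.8 [0.033 0.    0.001] [-0.    0.    0.74]
```

```bash
python3 -m pendant '[{"grip":1,"xyz":[0.002,0,0.001],"dr":[0,0,0.06]},{"grip":1,"xyz":[0.004,-0.001,0.001],"dr":[0,0,0.11]},{"grip":1,"xyz":[0.006,-0.002,0.001],"dr":[0,0,0.16]},{"grip":1,"xyz":[0.009,-0.002,0.001],"dr":[0,0,0.21]},{"grip":1,"xyz":[0.011,-0.002,0.001],"dr":[0,0,0.27]},{"grip":1,"xyz":[0.014,-0.003,0.001],"dr":[0,0,0.32]},{"grip":1,"xyz":[0.016,-0.003,0.001],"dr":[0,0,0.37]},{"grip":1,"xyz":[0.019,-0.003,0.001],"dr":[0,0,0.42]},{"grip":1,"xyz":[0.021,-0.002,0.001],"dr":[0,0,0.48]},{"grip":1,"xyz":[0.024,-0.002,0.001],"dr":[0,0,0.53]},{"grip":1,"xyz":[0.026,-0.002,0.001],"dr":[0,0,0.58]},{"grip":1,"xyz":[0.028,-0.001,0.001],"dr":[0,0,0.63]},{"grip":1,"xyz":[0.03,0,0.001],"dr":[0,0,0.66]},{"grip":1,"xyz":[0.03,0,0.001],"dr":[0,0,0.66]}]'
python3 - <<'E'
from mv import *
from meas import look
state()
look("side","s3",285,420,140,260)
look("top","t3",300,410,140,250)
E
```

```text
t: 4.53
tool_pos: [0.5436, -0.0402, 0.0479]
eef_rot: [0.002, -0.214, 0.977, -0.001]
force: [2.0, -1.1, 0.1]
grip_width: 0.003
t 4.53 tcp [ 0.5436 -0.0402  0.0479] yaw -155.32 tilt z [ 0.004 -0.    -1.   ] F [ 1.95 -1.08  0.12] grip 0.003
```

View pics/s3.png

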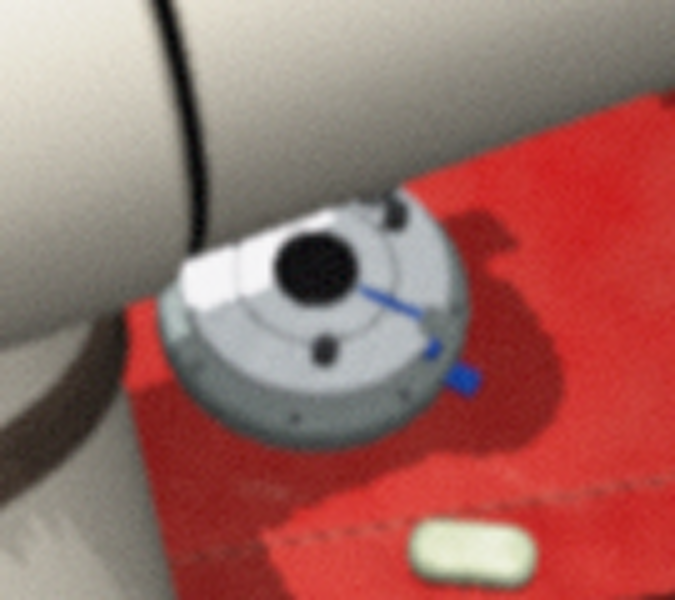

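View pics/t3.png

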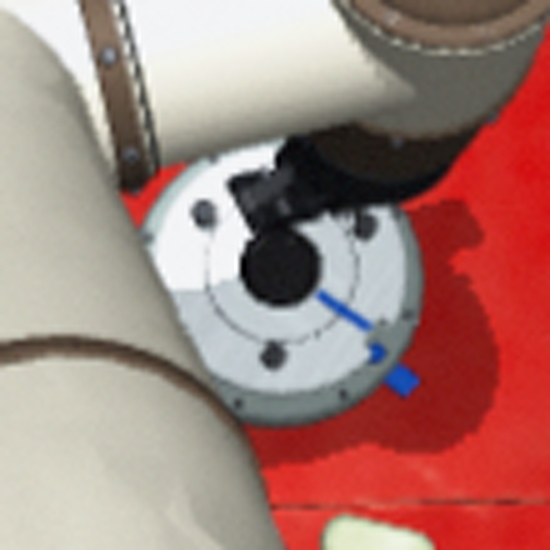

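Top view: pad (281,267), studs (366,224), (205,213), (272,356), line end (373,332), pin (376,353). The notch is nearly at the pin, with a few degrees clockwise still to go.

```bash
python3 - <<'E'
from meas import *
from mv import push
ang(np.load("t3.npz"),300,140,5,(281,267),[(366,224),(205,213),(272,356)],(373,332),(376,353))
ang(np.load("t3.npz"),300,140,5,(281,267),[],(318,294),None)
ang(np.load("s3.npz"),285,140,5,(316,268),[(396,214),(324,351)],(418,317),(432,350))
t=np.load("t3.npz")
for a,st,c in darks(t,(338,383,178,215)): print(a,st,c.round(1),((c-[300,140]+.5)*5-.5).round(0))
for a in [-65,-67,-69,-70,-71,-72,-73,-74]:
    x,r=push(a,.017,.047);print(round(a,1),x.round(4),r.round(3))
E
```

```text
axis [ 0.5104 -0.0086] studs [(-64.5, 45.4), (52.4, 44.3), (172.1, 43.1)] notch (-126.3, 52.9) pin (-131.4, 59.7)
axis [ 0.5104 -0.0086] studs [] notch (-125.2, 21.3) pin None
axis [ 0.5086 -0.0063] studs [(-63.2, 45.8), (173.1, 42.1)] notch (-125.5, 49.6) pin (-131.9, 60.7)
7314 [32, 0, 148, 94] [360.5 186.7] [304. 235.]
270 [3, 9, 17, 21] [340.3 182.4] [204. 214.]
344 [102, 81, 44, 31] [368.4 201.8] [344. 311.]
1160 [141, 92, 39, 56] [378.7 209.5] [396. 350.]
334 [56, 121, 21, 22] [354.2 210.6] [273. 355.]
-65 [-0.0003  0.      0.0008] [-0.002  0.003 -0.005]
-67 [ 0.0012 -0.0005  0.0008] [-0.002  0.003  0.03 ]
-69 [ 0.0028 -0.001   0.0008] [-0.002  0.003  0.065]
-70 [ 0.0035 -0.0013  0.0008] [-0.002  0.003  0.082]
-71 [ 0.0043 -0.0015  0.0008] [-0.002  0.003  0.1  ]
-72 [ 0.0051 -0.0017  0.0008] [-0.002  0.003  0.117]
-73 [ 0.0059 -0.0019  0.0008] [-0.002  0.003  0.135]
-74 [ 0.0067 -0.0021  0.0008] [-0.002  0.003  0.152]
```

```bash
python3 -m pendant '[{"grip":1,"xyz":[0.0012,-0.0005,0.001],"dr":[0,0,0.03]},{"grip":1,"xyz":[0.0028,-0.001,0.001],"dr":[0,0,0.065]},{"grip":1,"xyz":[0.0042,-0.0015,0.001],"dr":[0,0,0.096]},{"grip":1,"xyz":[0.0042,-0.0015,0.001],"dr":[0,0,0.096]},{"grip":1,"xyz":[0.0042,-0.0015,0.001],"dr":[0,0,0.096]}]'
python3 - <<'E'
from mv import *
from meas import look
state()
look("side","s4",305,395,160,240,7)
look("top","t4",315,400,160,235,7)
E
```

```text
t: 5.05
tool_pos: [0.5406, -0.0431, 0.047]
eef_rot: [0.002, -0.168, 0.986, -0.0]
force: [1.2, 0.1, 1.2]
grip_width: 0.003
t 5.05 tcp [ 0.5406 -0.0431  0.047 ] yaw -160.67 tilt z [ 0.004 -0.    -1.   ] F [1.21 0.11 1.17] grip 0.003
```

View pics/s4.png

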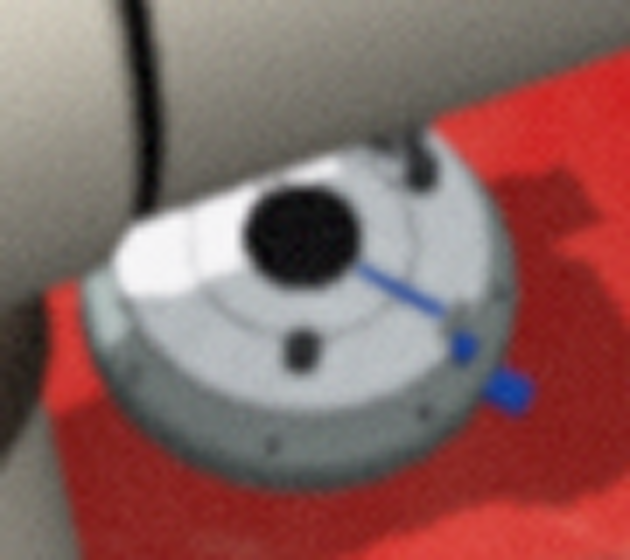

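View pics/t4.png

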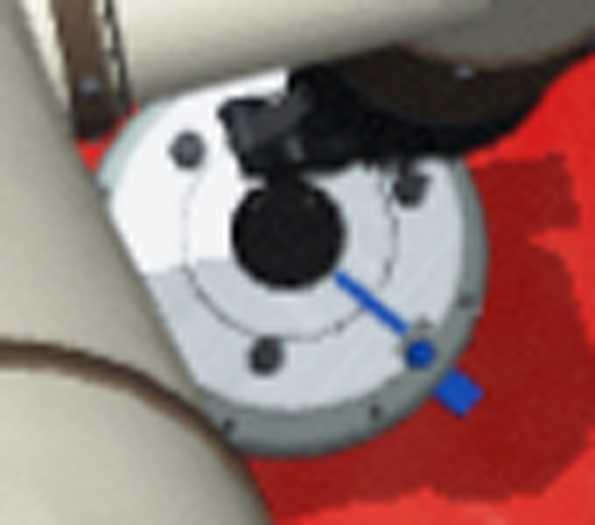

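The pin now shows as a full round dot in the notch mouth at (421,353) in the top view, with the line pointing at it. I'll measure the remaining angle.

```bash
python3 - <<'E'
from meas import *
for L in[(407,333),(372,303),(338,273)]:
    ang(np.load("t4.npz"),315,160,7,(288,233),[(410,187),(188,150),(266,356)],L,(421,353))
for L in[(440,312),(362,268)]:
    ang(np.load("s4.npz"),305,160,7,(302,236),[(422,173),(302,351)],L,(463,346))
E
```

```text
axis [ 0.5108 -0.0084] studs [(-70.8, 44.2), (48.0, 44.2), (167.8, 43.1)] notch (-131.2, 52.1) pin (-131.3, 59.7)
axis [ 0.5108 -0.0084] studs [(-70.8, 44.2), (48.0, 44.2), (167.8, 43.1)] notch (-130.4, 36.5) pin (-131.3, 59.7)
axis [ 0.5108 -0.0084] studs [(-70.8, 44.2), (48.0, 44.2), (167.8, 43.1)] notch (-127.8, 21.3) pin (-131.3, 59.7)
axis [ 0.5084 -0.006 ] studs [(-69.8, 45.2), (168.3, 41.6)] notch (-129.1, 49.4) pin (-130.7, 59.5)
axis [ 0.5084 -0.006 ] studs [(-69.8, 45.2), (168.3, 41.6)] notch (-123.3, 20.8) pin (-130.7, 59.5)
```

```bash
python3 -m pendant '[{"grip":1,"xyz":[-0.003,0,0],"dr":[0,0,0]},{"grip":1,"xyz":[-0.007,0,0],"dr":[0,0,0]},{"grip":1,"xyz":[-0.007,0,-0.004],"dr":[0,0,0]},{"grip":1,"xyz":[-0.007,0,-0.015],"dr":[0,0,0]},{"grip":1,"xyz":[-0.007,0,-0.03],"dr":[0,0,0]},{"grip":1,"xyz":[-0.007,0,-0.03],"dr":[0,0,0]}]'
python3 - <<'E'
from mv import *
state()
for z in(.07,.052,.046,.036):print(z,rel([.5096,-.0072,z],-160.67))
E
```

```text
t: 5.65
tool_pos: [0.5487, -0.0406, 0.0794]
eef_rot: [0.004, -0.168, 0.986, -0.001]
force: [1.1, -0.3, 0.3]
grip_width: -0.0
t 5.65 tcp [ 0.5487 -0.0406  0.0794] yaw -160.65 tilt z [ 0.008 -0.    -1.   ] F [ 1.1  -0.34  0.35] grip -0.0
0.07 (array([0.0259, 0.0445, 0.0091]), array([-0.0027,  0.0077,  0.0004]))
0.052 (array([0.0261, 0.0446, 0.0271]), array([-0.0027,  0.0077,  0.0004]))
0.046 (array([0.0261, 0.0446, 0.0331]), array([-0.0027,  0.0077,  0.0004]))
0.036 (array([0.0262, 0.0446, 0.0431]), array([-0.0027,  0.0077,  0.0004]))
```

```bash
python3 -m pendant '[{"grip":1,"xyz":[0.007,0.012,0],"dr":[-0.003,0.008,0]},{"grip":1,"xyz":[0.014,0.024,0],"dr":[-0.003,0.008,0]},{"grip":1,"xyz":[0.021,0.036,0.005],"dr":[-0.003,0.008,0]},{"grip":1,"xyz":[0.026,0.0446,0.009],"dr":[-0.003,0.008,0]},{"grip":1,"xyz":[0.026,0.0446,0.018],"dr":[-0.003,0.008,0]},{"grip":1,"xyz":[0.026,0.0446,0.025],"dr":[-0.003,0.008,0]},{"grip":1,"xyz":[0.026,0.0446,0.028],"dr":[-0.003,0.008,0]},{"grip":1,"xyz":[0.026,0.0446,0.028],"dr":[-0.003,0.008,0]}]'
python3 - <<'E'
from mv import *
from meas import look
state()
look("top","t5",315,400,160,235,7)
print(rel([.5096,-.0072,.046],-160.67))
E
```

```text
t: 6.32
tool_pos: [0.5093, -0.0075, 0.0498]
eef_rot: [-0.001, -0.168, 0.986, -0.0]
force: [-0.1, 0.2, 0.5]
grip_width: -0.001
t 6.32 tcp [ 0.5093 -0.0075  0.0498] yaw -160.67 tilt z [-0.003 -0.001 -1.   ] F [-0.14  0.24  0.54] grip -0.001
(array([0.    , 0.0003, 0.0043]), array([ 0.0002, -0.0017, -0.    ]))
```

View pics/t5.png

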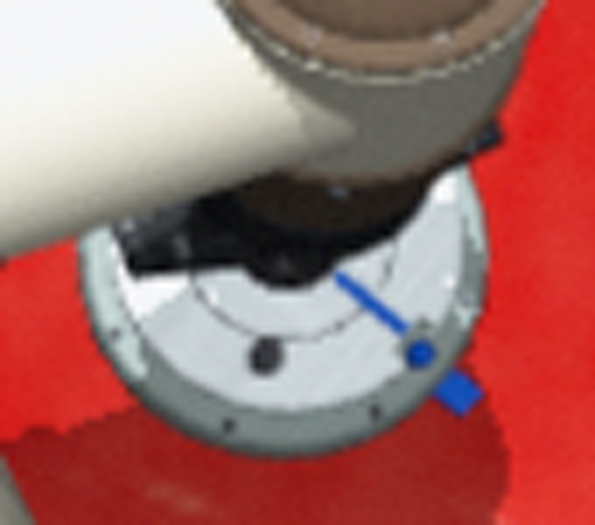

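The plate hasn't turned: stud (266,356) and pin (420,353) are where they were. The fingertip is above the pad, so I'll press gently.

```bash
python3 -m pendant '[{"grip":1,"xyz":[0,0,0.001],"dr":[0,0,0]},{"grip":1,"xyz":[0,0,0.002],"dr":[0,0,0]},{"grip":1,"xyz":[0,0,0.003],"dr":[0,0,0]},{"grip":1,"xyz":[0,0,0.004],"dr":[0,0,0]},{"grip":1,"xyz":[0,0,0.005],"dr":[0,0,0]},{"grip":1,"xyz":[0,0,0.006],"dr":[0,0,0]}]'
```

```text
t: 6.87
tool_pos: [0.5099, -0.0075, 0.0449]
eef_rot: [-0.001, -0.168, 0.986, -0.0]
force: [-1.6, -0.8, 4.8]
grip_width: -0.002
```

```bash
python3 -m pendant '[{"grip":1,"xyz":[0,0,0.001],"dr":[0,0,0]},{"grip":1,"xyz":[0,0,0.002],"dr":[0,0,0]}]'
```

```text
t: 7.03
tool_pos: [0.5099, -0.0075, 0.0435]
eef_rot: [-0.001, -0.168, 0.986, -0.0]
force: [-1.7, 0.1, 5.0]
grip_width: 0.001
```

```bash
python3 -m pendant '[{"grip":1,"xyz":[0,0,0.001],"dr":[0,0,0]},{"grip":1,"xyz":[0,0,0.002],"dr":[0,0,0]},{"grip":1,"xyz":[0,0,0.003],"dr":[0,0,0]}]'
```

```text
t: 7.28
tool_pos: [0.5099, -0.0076, 0.0411]
eef_rot: [-0.0, -0.168, 0.986, -0.0]
force: [-2.2, 0.2, 5.5]
grip_width: 0.002
```

Force is steady at about 5 N and the tip is well past 3 mm, so the pin is in the notch.

```bash
python3 -m pendant '[{"grip":1,"xyz":[0,0,0.001],"dr":[0,0,0]},{"grip":1,"xyz":[0,0,0.002],"dr":[0,0,0]},{"grip":1,"xyz":[0,0,0.003],"dr":[0,0,0]},{"grip":1,"xyz":[0,0,0.004],"dr":[0,0,0]}]'
```

```text
t: 7.62
tool_pos: [0.5099, -0.0075, 0.0376]
eef_rot: [-0.0, -0.168, 0.986, -0.0]
force: [-2.9, 0.6, 5.4]
grip_width: -0.001
```

```bash
python3 -m pendant '[{"grip":1,"xyz":[0,0,0.001],"dr":[0,0,0]},{"grip":1,"xyz":[0,0,0.0015],"dr":[0,0,0]}]'
```

```text
t: 7.78
tool_pos: [0.5099, -0.0075, 0.0367]
eef_rot: [-0.0, -0.168, 0.986, -0.0]
force: [-0.6, 0.2, 6.5]
grip_width: -0.003
```

```bash
python3 -m pendant '[{"grip":1,"xyz":[0,0,0.0007],"dr":[0,0,0]},{"grip":1,"xyz":[0,0,0.001],"dr":[0,0,0]}]'
```

```text
t: 7.95
tool_pos: [0.5099, -0.0076, 0.0362]
eef_rot: [-0.0, -0.169, 0.986, -0.0]
force: [-2.1, -0.4, 5.2]
grip_width: 0.001
```

```bash
python3 -m pendant '[{"grip":1,"xyz":[0,0,0.0007],"dr":[0,0,0]},{"grip":1,"xyz":[0,0,0.001],"dr":[0,0,0]}]'
```

```text
t: 8.12
tool_pos: [0.51, -0.0076, 0.036]
eef_rot: [0.0, -0.169, 0.986, -0.0]
force: [-2.4, 0.1, 8.7]
grip_width: 0.001
```

Force rose to 8.7 N with the tip at 36.0 mm, so the plate has met the base. I'll retreat straight up.

```bash
python3 -m pendant '[{"grip":1,"xyz":[0,0,-0.002],"dr":[0,0,0]},{"grip":1,"xyz":[0,0,-0.006],"dr":[0,0,0]},{"grip":1,"xyz":[0,0,-0.015],"dr":[0,0,0]},{"grip":1,"xyz":[0,0,-0.04],"dr":[0,0,0]},{"grip":1,"xyz":[0,0,-0.08],"dr":[0,0,0]},{"grip":1,"xyz":[0,0,-0.12],"dr":[0,0,0]},{"grip":1,"xyz":[0,0,-0.16],"dr":[0,0,0]},{"grip":1,"xyz":[0,0,-0.19],"dr":[0,0,0]},{"grip":1,"xyz":[0,0,-0.19],"dr":[0,0,0]}]'
python3 - <<'E'
from mv import *
state()
print(rel([.33,.42,.225],-100))
E
```

```text
t: 8.87
tool_pos: [0.5137, -0.007, 0.2343]
eef_rot: [0.008, -0.169, 0.986, -0.001]
force: [-0.1, 0.6, -0.9]
grip_width: 0.001
t 8.87 tcp [ 0.5137 -0.007   0.2343] yaw -160.49 tilt z [ 0.016  0.001 -1.   ] F [-0.12  0.63 -0.88] grip 0.001
(array([0.0308, 0.4639, 0.0069]), array([-0.0119,  0.0119, -1.0558]))
```

```bash
python3 -m pendant '[{"grip":1,"xyz":[0.0,0.04,0],"dr":[0,0,-0.08]},{"grip":1,"xyz":[0.0,0.08,0],"dr":[0,0,-0.16]},{"grip":1,"xyz":[0.005,0.12,0],"dr":[0,0,-0.24]},{"grip":1,"xyz":[0.01,0.16,0],"dr":[0,0,-0.32]},{"grip":1,"xyz":[0.01,0.2,0],"dr":[0,0,-0.4]},{"grip":1,"xyz":[0.01,0.24,0],"dr":[0,0,-0.5]},{"grip":1,"xyz":[0.015,0.28,0],"dr":[0,0,-0.6]},{"grip":1,"xyz":[0.02,0.32,0],"dr":[0,0,-0.7]},{"grip":1,"xyz":[0.02,0.36,0],"dr":[0,0,-0.8]},{"grip":1,"xyz":[0.025,0.4,0],"dr":[0,0,-0.9]},{"grip":1,"xyz":[0.03,0.44,0],"dr":[0,0,-1]},{"grip":1,"xyz":[0.03,0.46,0],"dr":[0,0,-1.05]},{"grip":1,"xyz":[0.03,0.46,0],"dr":[0,0,-1.05]},{"grip":1,"xyz":[0.03,0.46,0],"dr":[0,0,-1.05]}]'
python3 - <<'E'
from mv import *
from meas import look
state()
look("side","s6",305,395,160,240,7)
T=look("top","t6",315,400,160,235,7)
import cv2
cv2.imwrite("pics/t6full.png",T["img"][:,:,::-1])
E
```

```text
t: 10.03
tool_pos: [0.3312, 0.4172, 0.2316]
eef_rot: [0.006, -0.641, 0.767, -0.005]
force: [-0.4, -0.8, -0.3]
grip_width: 0.0
t 10.03 tcp [0.3312 0.4172 0.2316] yaw -100.26 tilt z [ 0.016  0.001 -1.   ] F [-0.44 -0.78 -0.28] grip 0.0
```

View pics/s6.png

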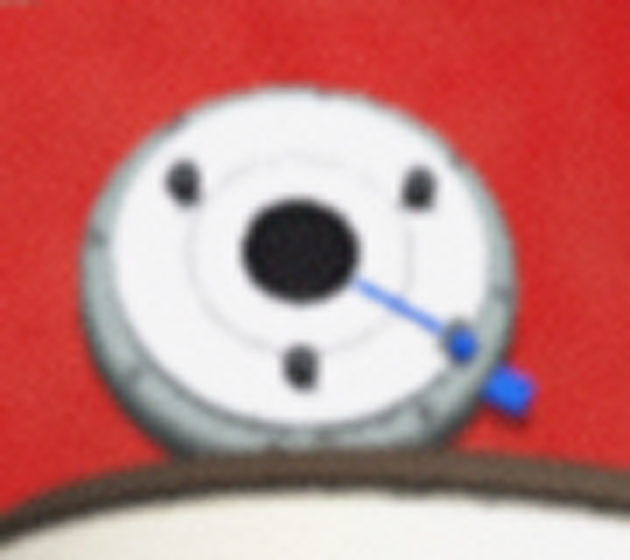

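View pics/t6.png

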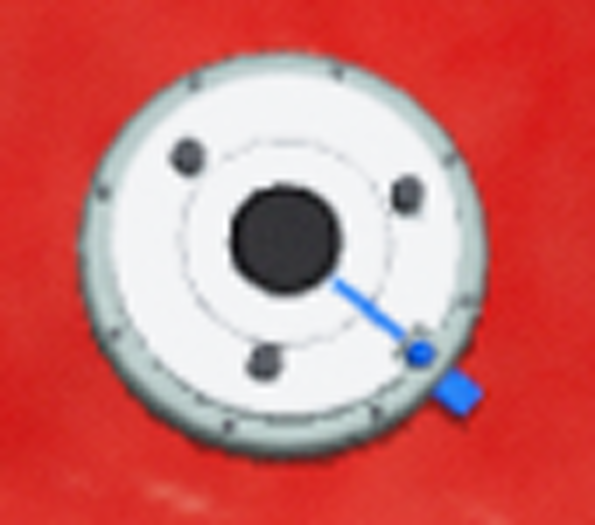

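View pics/t6full.png

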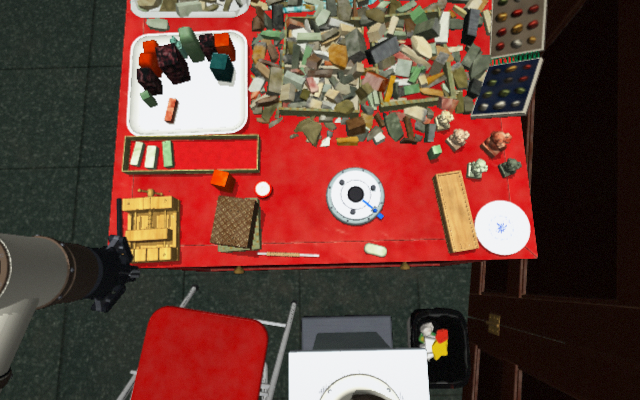

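```bash
python3 - <<'E'
from meas import *
t0=np.load("top0.npz");s0=np.load("side0.npz");t=np.load("t6.npz");s=np.load("s6.npz")
def pad(S): return max(((a,c) for a,_,c in darks(S,(338,372,180,208))),key=lambda x:x[0])[1]
for n,a,b in(("top",t0,t),("side",s0,s)):
    X=onz(a,*pad(a),.046); best=[proj(a,[*X[:2],z]) for z in(.046,.0375,.036)]
    print(n,pad(a),pad(b),"predicted z46/37.5/36",np.round(best,2).tolist())
q=lambda U,z:onz(t,(U[0]+.5)/7-.5+315,(U[1]+.5)/7-.5+160,z)[:2]
c=onz(t,*pad(t),.036)[:2]
for nme,U,z in(("studA",(408,193),.037),("studB",(188,156),.037),("studC",(264,362),.037),("line",(405,337),.03),("pin",(420,353),.029)):
    d=q(U,z)-c;print(nme,np.degrees(np.arctan2(d[1],d[0])).round(1),np.hypot(*d).round(4))
d=np.abs(t["img"].astype(int)-t0["img"]).max(2)
print("changed px outside turntable/arm:",[(st.tolist()) for st in cv2.connectedComponentsWithStats((d>90).astype(np.uint8))[2][1:] if st[4]>8])
E
```

```text
top [355.56450233 192.95338258] [355.2540912  193.82630283] predicted z46/37.5/36 [[355.56, 192.95], [355.34, 193.71], [355.31, 193.85]]
side [347.69209957 193.26569264] [347.41122449 195.43920068] predicted z46/37.5/36 [[347.69, 193.27], [347.49, 195.14], [347.46, 195.47]]
studA -70.6 0.0452
studB 46.9 0.044
studC 168.3 0.0431
line -130.1 0.0523
pin -131.1 0.0597
changed px outside turntable/arm: [[355, 172, 5, 6, 22], [339, 180, 5, 5, 19], [355, 182, 21, 9, 49], [337, 198, 5, 6, 21], [363, 200, 13, 12, 53], [350, 209, 5, 5, 20], [106, 235, 32, 34, 756], [0, 239, 12, 36, 63], [1, 277, 9, 19, 26], [0, 307, 16, 52, 433], [343, 397, 7, 3, 10]]
```

Pad height matches 36 mm in both views, notch and pin agree to about 1 degree, and no bystander shows a change.

```bash
python3 -c "
from workcell import workorder
print(workorder.hand_in())"
```

```text
the job is handed in; nothing more can be done
None
```

The turntable is locked: the notch stands at the blue pin and the plate is fully down on its base. I handed the job in at about 10 s of the 48 s allowed; no verdict was reported.

**What I did:** With the shut fingertip behind stud_a, I pushed the plate clockwise about 64° until the notch was at the pin. I then pressed the black pad straight down. The hub gave way at about 5 N, and the force rose to 8.7 N with the tip at 36.0 mm, where the plate met the base. I lifted straight up and moved the arm clear.

**Last checks:**
- **Height:** the pad's shift in both camera views matches a top height of 36 mm, which is fully home.
- **Notch angle:** the blue line measured -130.1° and the mean of the studs put the notch at about -131.5°. The pin is at -131.1°, so they agree within about 1°, or roughly 1 mm at the rim.
- **Bystanders:** comparing the top view before and after shows changes only at the plate and the arm.
- **Disagreement:** the two cameras put the turning axis about 2–3 mm apart, close to the stated calibration error. I pressed on their average, which lay well within the pad.

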